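# Post the slide case into the courier drop box

## Task

Post the wider of the two slide cases into the courier drop box: find the slot with its foot, push it gently down past the sprung flap until it drops right inside, and let it go. Never press the case hard against the box, and leave the narrow case, the tape roll and the carton where they are.

Things in the scene. Friction and masses are not known exactly. Their poses are not given: they have to be found in the camera images.
- wide_case: The case to post: flat grey plastic, 40 to 70 g, upright in one of the stand's two pockets (either one), axes parallel to the stand's. Body 46 (x) x 12 (y) x 72 (z) mm with pale label; centred on top a grip tab 24 x 8 x 26 mm (98 mm in all). Origin: centre of its foot, at the start 6 mm above the worktop; z up to the tab, y its thin direction. Cracks if pressed on the box with over 40 N.
- wide_case_top (a point): Centre of the top face of the wide case's grip tab, 98 mm above its foot.
- narrow_case: The other slide case, which stays in the stand: the same thickness, height and tab, but its body is only 28 mm wide (x). Origin: centre of its foot.
- stand: White plastic stand, fixed, 126 (x) x 50 (y) x 30 (z) mm, origin at the centre of its underside. Two pockets in a row along its x, centred 32 mm to either side of the middle, each 47.5 (x) x 13.5 (y) mm, floor 6 mm above the worktop.
- drop_box: Grey courier drop box, fixed, 130 (x) x 120 (y) mm, hollow (inner floor at 6 mm, walls 4 mm), with a flat steel slot plate, 102 x 76 mm, on top; the plate's upper face is 145 mm above the worktop. Origin: centre of its underside. One slot through the plate, 49 mm along x, 14 mm along y, edges bevelled 1 mm. Fingers do not fit through it: the last part is pushed from above on the tab's end.
- mouth_middle (a point): Middle of the box's top, in the plane of the plate's upper face, 145 mm above the box's origin. NOT the slot's middle: the plate was screwed on by eye, so the slot, centred along x, has its middle anywhere from 8 mm to the -y side to 8 mm to the +y side of here, along the box's y. No reading tells where: feel (or look) for it. The plate does not shift under gentle loads.
- flap (a joint): Black sprung flap hanging inside from the slot's +y edge, 0 shut, about 0.1 rad (0.05 to 0.25) with a case in the slot. Tip 18 mm below the plate's top. It pinches the case's body against the slot's other side: 4 to 12 N push the case through, friction holds it if let go. Once the body's shoulder (under the tab) is some 20 mm below the plate's top the flap frees it and the case drops in.
- tape_roll: Roll of paper tape lying flat, 54 x 54 x 18 mm; bystander. Origin: centre of its underside.
- cover_glass_box: Upright blue carton, 46 x 50 x 58 mm; bystander. Origin: centre of its underside.

How it is judged (in metres and radians):
On the way:
1. the wide case stands upright in the slot, its foot at least 10 mm below the plate's top and its tab still above it (angle between wide_case's own z axis and vertical below 0.2 rad and x of wide_case in the frame of drop_box between -0.02 and 0.02 m and y of wide_case in the frame of drop_box between -0.025 and 0.025 m and z of wide_case in the frame of drop_box below 0.135 m and z of wide_case_top in the frame of drop_box above 0.15 m), for 0.1 s.
At the end, for the whole second after the job is handed in: The wide case lies or leans at rest wholly inside the drop box: its foot and the end of its tab both within the box's walls and the end of the tab at least 25 mm below the top of the slot plate (x of wide_case in the frame of drop_box between -0.065 and 0.065 m and y of wide_case in the frame of drop_box between -0.06 and 0.06 m and x of wide_case_top in the frame of drop_box between -0.065 and 0.065 m and y of wide_case_top in the frame of drop_box between -0.06 and 0.06 m and z of wide_case in the frame of drop_box between -0.005 and 0.11 m and z of wide_case_top in the frame of drop_box below 0.12 m and linear speed of wide_case below 0.02 m/s); the robot touches nothing.
It fails at once if the wide case is pressed against the box with more than 40 N (contact force between wide_case and drop_box above 40 N).
It fails at once if the robot presses on the box with more than 40 N (contact force between any of the fingers, the arm and drop_box above 40 N).
It fails at once if the narrow case is moved by more than 20 mm (distance of narrow_case from where it was at the start of the episode above 0.02 m).
It fails at once if the tape roll is moved by more than 20 mm (distance of tape_roll from where it was at the start of the episode above 0.02 m).
It fails at once if the carton is moved by more than 20 mm (distance of cover_glass_box from where it was at the start of the episode above 0.02 m).
It also fails if it takes over 72 s, if anything falls off the work surface, if the arm or the gripper's body presses on something with over 40 N, if the wrist force passes 120 N, or if a joint passes its speed limit or range.

## Robot

A 6-joint arm with a two-finger parallel gripper is mounted at the origin on a cart in front of the work surface, level with it; the furniture and walls round the work are solid. World frame = base frame: x ahead of the robot, y to its left, z up, the work surface at z = 0. Lengths are in m, angles in degrees, forces in N, time in s.
With the tool pointing down it reaches from about 0.25 to 0.725 m from the base axis. Payload 9.7 kg.
Tool frame: the origin (TCP) lies midway between the tips of the shut fingers; the grasp point (between the pads) lies 19 mm behind it; z points along the fingers, y is the direction in which the jaws open and shut (so a half turn about z gives the same grasp; the last joint's range is limited). The gripper opens to 85 mm and grips with 20 to 120 N. Pads are 22 mm wide; open, the fingers measure 114 mm over their backs; the gripper's body (76 mm by 85 mm) begins 54 mm behind the grasp point. The pads swing forward as they close: fully open they stand 13 mm farther back than shut.
Start: joints at [77.12, 4.979, 10.078, 95.1, 0, 90], TCP at [0.123, 0.536, 0.231] pointing down, gripper open.
Joint ranges: [-179.16, 179.16], [-48.56, 103.87], [-65.8, 70.77], [-126.05, 130.52], [-82.76, 87.17], [-180, 180]. Speed limits (degrees/s): [127.2, 127.2, 147.25, 180, 180, 180].

## Interface

Orientations are given as [roll, pitch, yaw] about the fixed x, y, z axes, in that order (R = Rz(yaw) Ry(pitch) Rx(roll)).
In Python, from workcell import get_obs, camera, get_calibration, job_done gives the robot as it stands.
- The arm moves only by the tool play_rows, never from a script. Its argument "commands" is text: rows parted by semicolons, each of 5 numbers parted by spaces: the opening, from 0 (shut) to 1 (fully open), then the shift along the world's x, y, z in mm, then the turn about the world's z in degrees. A call has 1 to 10 rows; each row is the pose to reach, as a shift and turn from the pose commanded when the call began; what a row does not reach only later rows make up. A row lasts 1/12 s, in which the tool goes at most 41.7 mm and 7.16 degrees, less where a joint would pass 70% of its speed; a pose out of reach is approached as far as the arm can. A call with a gripper value outside its range is refused whole. The fingers move at their own pace and stop on an object; "force" is the grip in N (left out, the last holds). Time passes only in rows, so rows that repeat a pose let the fingers close. It gives the time, the measured TCP pose, the force and the opening at its end, in the units of the state.
- get_obs(): the state, without advancing time (a new reading comes with each control period).
- camera(name): name is "side" or "top" or "wrist"; returns the picture (480x640x3 uint8, red, green, blue); there is no depth.
- get_calibration(name): a dict with "fx", "fy", "cx", "cy" (pixels), "eye" and "attitude" of the camera in the world; the wrist camera has in their place "mount" (4x4, takes a point from camera to tool coordinates, whose origin is the TCP and whose axes are the flange's). Camera axes: x right, y down, z forward; pixel columns grow to the right and rows downward; lengths in m; the calibration is good to about 2 mm. A picture is of the moment at which its call begins: read the wrist's pose just before it. get_calibration takes no time and is no camera call.
- job_done(): hands the job in, once; it reports no verdict.
The state is a dict: "time": time; "q": joint angles; "qd": joint speeds; "joint_efforts": joint torques, N m; "ee_pos": TCP position; "tcp_rot": TCP orientation; "wrist_force": force on the tool from outside, world axes, zero at the start; "torque": the same for the moment, N m; "opening": finger opening in m.
Only numpy, scipy, OpenCV 4.12 (cv2) and the standard library are available. Lean on these libraries where they do the work, as an engineer would, in place of code of your own. Each camera call takes 0.05 s, during which the arm holds its last target.

## Working session

There is one attempt and no reset: what is moved stays moved. The work goes in short steps, Python scripts to look and compute and a tool call to move; the robot and the scene stay as the last step left them, time stands still between calls to the robot, and variables do not carry over. Pictures are saved under pics/ and viewed, and the job is handed in when it is done.

Besides the shell and the picture viewer there is one more tool, called after "Request:" in YAML: its name, and indented under it one key for each argument. play_rows: Moves the arm, as the interface text tells. Its arguments: {"type":"object","properties":{"commands":{"type":"string"},"force":{"type":"number"}},"required":["commands"]}

```bash
mkdir -p pics; python3 - <<'E'
from workcell import *
import cv2
print(get_obs())
for n in("side","top","wrist"):
    print(n,get_calibration(n)); im=camera(n); cv2.imwrite(f"pics/{n}0.png",im[:,:,::-1])
E
```

```text
{'time': 0.0, 'q': array([7.71182651e+01, 5.01261121e+00, 1.00322752e+01, 9.50978968e+01,
       1.08115696e-04, 9.00012978e+01]), 'qd': array([ 0.03967838, -0.00110032,  0.10567684, -0.06909075, -0.08155111,
        0.04299576]), 'joint_efforts': array([ 2.11772473e-03, -5.20382309e+01,  4.64808798e+01,  1.59733160e-02,
        1.73679173e-04,  6.67503983e-06]), 'ee_pos': array([0.12256522, 0.5359353 , 0.23054904]), 'tcp_rot': array([-1.79921767e+02, -1.06343504e-04,  1.67116967e+02]), 'wrist_force': array([-0.63080994, -0.12540667,  0.17155115]), 'torque': array([-0.05123364,  0.01858764,  0.02677796]), 'opening': 0.08563668948139724}
side {'fx': 618.505973052126, 'fy': 618.505973052126, 'cx': 304.9637492781381, 'cy': 240.4366631575693, 'eye': array([0.44142378, 0.70620347, 0.84790796]), 'attitude': array([-147.80245382,   -0.25144447, -168.07174174])}
top {'fx': 557.2647458085665, 'fy': 557.2647458085665, 'cx': 312.8860974706496, 'cy': 234.33341203632494, 'eye': array([0.46608337, 0.27916571, 0.95218486]), 'attitude': array([-175.66659597,    0.67668667,  -89.62817803])}
wrist {'fx': 343.8034531664689, 'fy': 343.8034531664689, 'cx': 314.3465223722136, 'cy': 235.55594444499374, 'mount': array([[-9.51844235e-04, -9.49463439e-01, -3.13876206e-01,
         8.16770931e-02],
       [ 9.99999442e-01, -7.60106967e-04, -7.33250645e-04,
        -1.91913738e-04],
       [ 4.57615188e-04, -3.13876729e-01,  9.49463633e-01,
        -1.41940719e-01],
       [ 0.00000000e+00,  0.00000000e+00,  0.00000000e+00,
         1.00000000e+00]])}
```

View pics/side0.png

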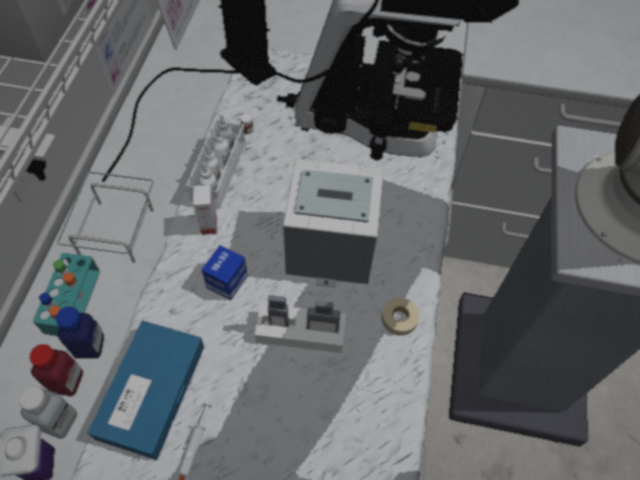

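View pics/top0.png

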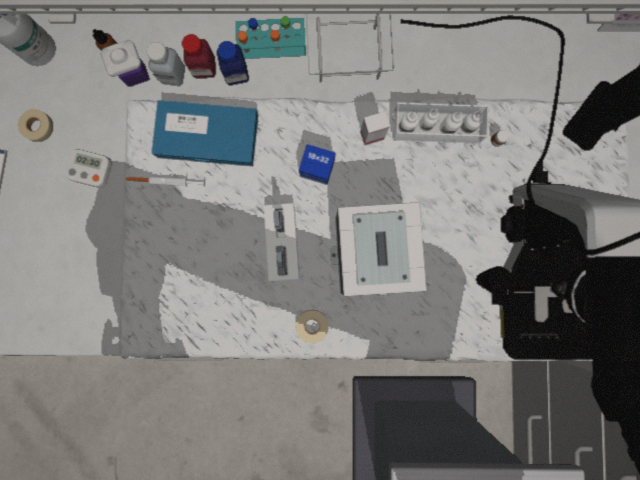

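View pics/wrist0.png

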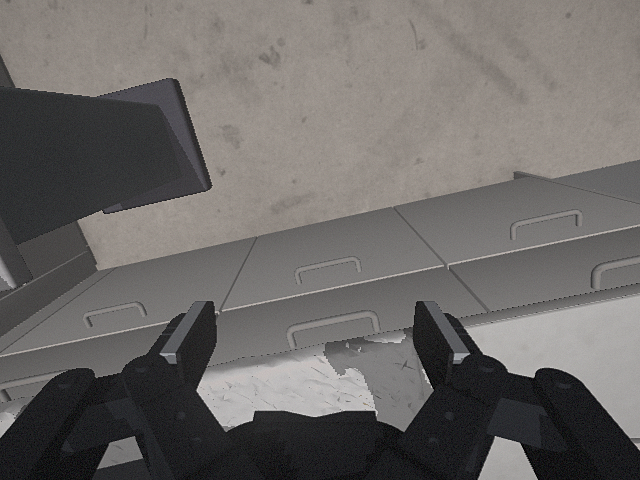

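```bash
python3 - <<'E'
import cv2
a=cv2.imread("pics/top0.png")[185:305,250:440]; cv2.imwrite("pics/topz.png",cv2.resize(a,None,fx=4,fy=4,interpolation=cv2.INTER_CUBIC))
a=cv2.imread("pics/side0.png")[150:360,240:400]; cv2.imwrite("pics/sidez.png",cv2.resize(a,None,fx=2.8,fy=2.8,interpolation=cv2.INTER_CUBIC))
E
```

```text
(no output)
```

View pics/topz.png

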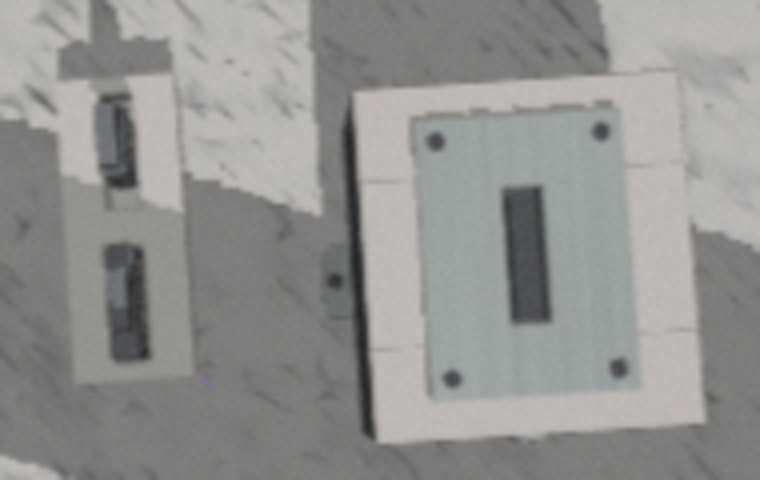

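View pics/sidez.png

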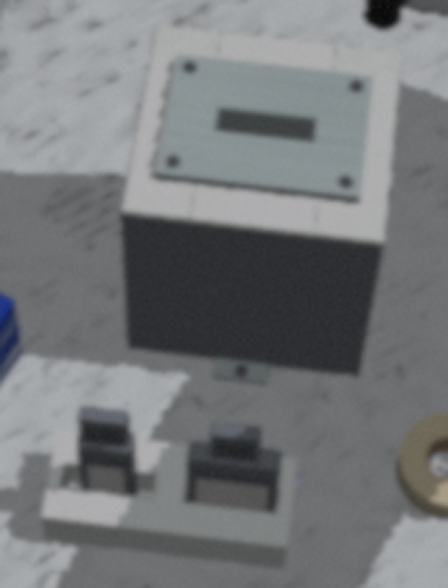

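```bash
cat > h.py <<'E'
import numpy as np, cv2
from scipy.spatial.transform import Rotation as R
from workcell import *
def rays(n,uv,pose=None):
    c=get_calibration(n); uv=np.atleast_2d(np.float64(uv))
    d=np.c_[(uv[:,0]-c['cx'])/c['fx'],(uv[:,1]-c['cy'])/c['fy'],np.ones(len(uv))]
    if 'eye' in c: Rm=R.from_euler('xyz',c['attitude'],degrees=True).as_matrix(); e=c['eye']
    else:
        p,a=pose; Rt=R.from_euler('xyz',a,degrees=True).as_matrix(); m=c['mount']
        Rm=Rt@m[:3,:3]; e=p+Rt@m[:3,3]
    return e,d@Rm.T
def onz(n,uv,z,pose=None):
    e,d=rays(n,uv,pose); return e+d*((z-e[2])/d[:,2])[:,None]
E
python3 - <<'E'
from h import *
np.set_printoptions(precision=4,suppress=True)
for n,s,o,slot,stand,tabs in(("top",4,(250,185),(480,170,570,340),[(57,80),(172,74),(193,374),(75,383)],None),("side",2.8,(240,150),(205,100,325,150),[(288,550)],None)):
    z=cv2.imread(f"pics/{n}z.png"); g=cv2.cvtColor(z,6)
    x0,y0,x1,y1=slot
    m=(g[y0:y1,x0:x1]<125).astype(np.uint8)
    c=max(cv2.findContours(m,0,2)[0],key=cv2.contourArea)+[[x0,y0]]
    r=cv2.minAreaRect(c); b=cv2.boxPoints(r)
    f=lambda p:(np.float64(p)+.5)/s-.5+o
    P=onz(n,f(b),.145); print(n,"slot",f(r[0]),"\n",P,P.mean(0),np.linalg.norm(np.diff(P,axis=0),axis=1))
    e=np.diff(P,axis=0); e=max(e,key=np.linalg.norm); print("yaw",np.degrees(np.arctan2(e[1],e[0])))
f=lambda p:(np.float64(p)+.5)/4-.5+[250,185]
S=onz("top",f([(57,80),(172,74),(193,374),(75,383)]),.03);print("stand",S,S.mean(0),np.linalg.norm(np.diff(S,axis=0),axis=1))
for a,b in((0,3),(1,2)): print("yaw",np.degrees(np.arctan2(*(S[a]-S[b])[1::-1])))
B=onz("top",f([(354,92),(677,71),(705,421),(376,442)]),.143);print("box",B,B.mean(0),np.linalg.norm(np.diff(B,axis=0),axis=1))
for a,b in((0,3),(1,2)): print("yaw",np.degrees(np.arctan2(*(B[a]-B[b])[1::-1])))
Pl=onz("top",f([(412,118),(617,107),(638,386),(430,400)]),.145);print("plate",Pl.mean(0),np.linalg.norm(np.diff(Pl,axis=0),axis=1))
f=lambda p:(np.float64(p)+.5)/2.8-.5+[240,150]
B=onz("side",f([(158,28),(400,60),(382,243),(124,213)]),.143);print("box side",B,B.mean(0),np.linalg.norm(np.diff(B,axis=0),axis=1))
E
python3 - <<'E'
import cv2
a=cv2.imread("pics/top0.png")[190:285,255:305]; cv2.imwrite("pics/tz2.png",cv2.resize(a,None,fx=6,fy=6,interpolation=cv2.INTER_CUBIC))
a=cv2.imread("pics/side0.png")[285:355,250:350]; cv2.imwrite("pics/sz2.png",cv2.resize(a,None,fx=7,fy=7,interpolation=cv2.INTER_CUBIC))
E
```

```text
top slot [381.2114 248.3686] 
 [[0.5318 0.1996 0.145 ]
 [0.5331 0.184  0.145 ]
 [0.483  0.1805 0.145 ]
 [0.4818 0.196  0.145 ]] [0.5074 0.19   0.145 ] [0.0157 0.0502 0.0156]
yaw -175.99378416984476
side slot [334.4228 194.0378] 
 [[0.5301 0.1983 0.145 ]
 [0.5319 0.1815 0.145 ]
 [0.4803 0.1779 0.145 ]
 [0.479  0.1948 0.145 ]] [0.5053 0.1881 0.145 ] [0.017  0.0517 0.0169]
yaw -176.10040937486806
stand [[0.5851 0.3726 0.03  ]
 [0.5879 0.3246 0.03  ]
 [0.4633 0.3148 0.03  ]
 [0.4593 0.3635 0.03  ]] [0.5239 0.3439 0.03  ] [0.048  0.125  0.0489]
yaw 4.131264961503795
yaw 4.505916482255079
box [[0.5667 0.2525 0.143 ]
 [0.575  0.1347 0.143 ]
 [0.4479 0.1257 0.143 ]
 [0.4396 0.2442 0.143 ]] [0.5073 0.1893 0.143 ] [0.1181 0.1274 0.1188]
yaw 3.7480672956368952
yaw 4.085367746454482
plate [0.5084 0.1908 0.145 ] [0.0746 0.1013 0.075 ]
box side [[0.5718 0.137  0.143 ]
 [0.4447 0.1315 0.143 ]
 [0.4373 0.2449 0.143 ]
 [0.5631 0.2541 0.143 ]] [0.5042 0.1919 0.143 ] [0.1272 0.1137 0.1261]
```

View pics/tz2.png

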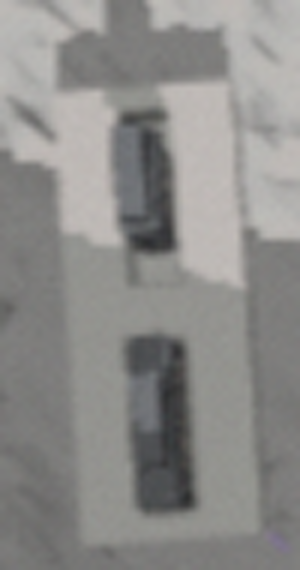

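View pics/sz2.png

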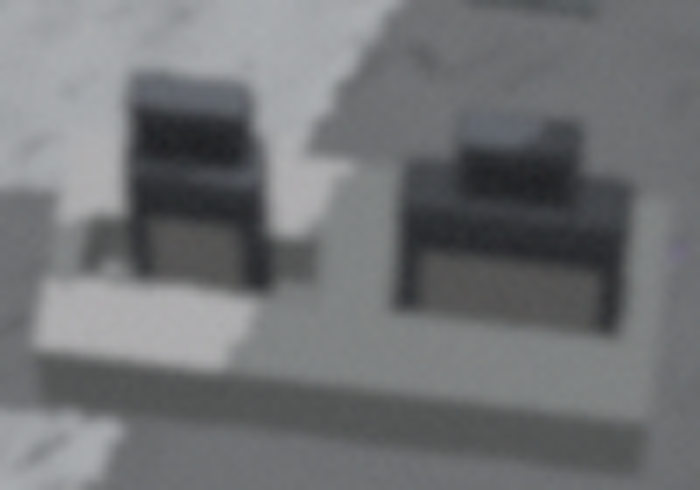

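```bash
python3 - <<'E'
from h import *
np.set_printoptions(precision=4,suppress=True)
print(onz("top",(np.array([[146,400],[146,372],[147,432]])+.5)/6-.5+[255,190],.104))
print(onz("side",(np.array([[521,127],[461,118],[580,135]])+.5)/7-.5+[250,285],.104))
# shoulder far/near ends
print(onz("side",(np.array([[400,180],[630,205]])+.5)/7-.5+[250,285],.078))
E
```

```text
[[0.4965 0.3411 0.104 ]
 [0.5036 0.3412 0.104 ]
 [0.4884 0.3408 0.104 ]]
[[0.4898 0.3381 0.104 ]
 [0.5014 0.3387 0.104 ]
 [0.4785 0.3375 0.104 ]]
[[0.5125 0.3416 0.078 ]
 [0.4674 0.3375 0.078 ]]
```

Request:
play_rows:
  commands: "1 37 -20 0 2; 1 74 -40 0 4; 1 110 -59 0 6; 1 147 -79 0 8; 1 184 -98 0 10; 1 221 -118 0 12; 1 258 -137 0 14; 1 295 -157 0 16; 1 332 -176 0 17; 1 368 -196 0 17"
  force: 40

```text
time: 0.98
ee_pos: [0.4918, 0.339, 0.2311]
tcp_rot: [-180.0, -0.0, -175.8]
wrist_force: [1.0, 0.7, 0.2]
opening: 0.0855
```

Request:
play_rows:
  commands: "1 0 0 0 0; 1 0 0 0 0; 1 0 0 0 0; 1 0 0 0 0"

```text
time: 1.32
ee_pos: [0.4894, 0.3409, 0.2313]
tcp_rot: [-180.0, -0.0, -175.8]
wrist_force: [0.3, 0.2, -0.1]
opening: 0.0852
```

```bash
python3 - <<'E'
from h import *
o=get_obs(); print(o['time'],o['ee_pos'],o['tcp_rot'],o['q'],o['wrist_force'])
cv2.imwrite("pics/w1.png",camera("wrist")[:,:,::-1]); np.save("p1.npy",np.r_[o['ee_pos'],o['tcp_rot']])
E
```

```text
1.3167 [0.48938405 0.34091392 0.23128486] [-1.79999915e+02 -1.77796579e-02 -1.75825403e+02] [3.48574774e+01 1.15556742e+01 1.74291163e+01 9.58887758e+01
 9.00000253e-03 3.06828789e+01] [ 0.27111941  0.15351519 -0.14255998]
```

View pics/w1.png

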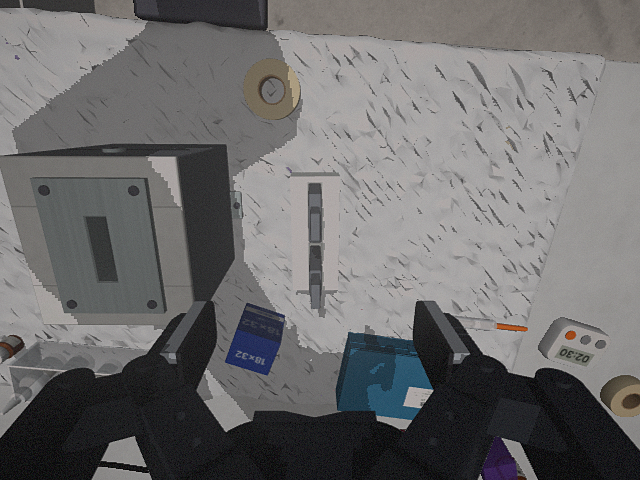

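```bash
python3 - <<'E'
import cv2
a=cv2.imread("pics/w1.png"); 
cv2.imwrite("pics/w1a.png",cv2.resize(a[165:320,270:360],None,fx=3.8,fy=3.8,interpolation=cv2.INTER_CUBIC))
cv2.imwrite("pics/w1b.png",cv2.resize(a[140:330,0:240],None,fx=3,fy=3,interpolation=cv2.INTER_CUBIC))
E
```

```text
(no output)
```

View pics/w1a.png

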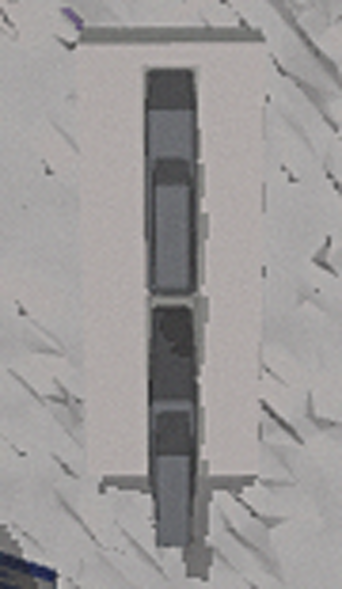

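View pics/w1b.png

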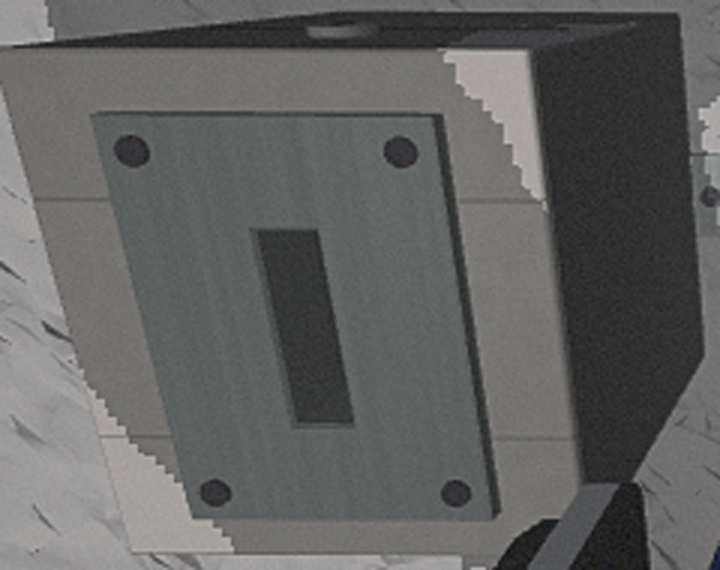

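```bash
python3 - <<'E'
from h import *
np.set_printoptions(precision=4,suppress=True)
p=np.load("p1.npy"); P=(p[:3],p[3:])
print(onz("wrist",(np.array([[173,238],[173,183],[174,293],[155,238],[192,238]])+.5)/3.8-.5+[270,165],.104,P))
S=onz("wrist",(np.array([[252,229],[318,229],[354,426],[293,428]])+.5)/3-.5+[0,140],.145,P);print(S,S.mean(0))
e=(S[3]+S[2]-S[0]-S[1]);print(np.degrees(np.arctan2(e[1],e[0])))
st=onz("wrist",(np.array([[80,43],[265,43],[262,478],[85,478]])+.5)/3.8-.5+[270,165],.030,P);print(st,st.mean(0))
e=(st[3]+st[2]-st[0]-st[1]);print(np.degrees(np.arctan2(e[1],e[0])))
E
```

```text
[[0.4894 0.3415 0.104 ]
 [0.4773 0.3406 0.104 ]
 [0.5019 0.3426 0.104 ]
 [0.4897 0.3376 0.104 ]
 [0.4891 0.3456 0.104 ]]
[[0.4804 0.1814 0.145 ]
 [0.4793 0.1965 0.145 ]
 [0.5289 0.1994 0.145 ]
 [0.5305 0.1845 0.145 ]] [0.5048 0.1905 0.145 ]
3.4198646230486816
[[0.4604 0.3151 0.03  ]
 [0.4569 0.3634 0.03  ]
 [0.583  0.3745 0.03  ]
 [0.5867 0.3229 0.03  ]] [0.5218 0.344  0.03  ]
4.287781767445956
```

Request:
play_rows:
  commands: "1 0 0 -30 0; 1 0 0 -65 0; 1 0 0 -100 0; 1 0 0 -125 0; 1 0 0 -140 0; 1 0 0 -148 0; 1 0 0 -148 0; 1 0 0 -148 0"

```text
time: 2.03
ee_pos: [0.4899, 0.341, 0.0842]
tcp_rot: [180.0, 0.0, -175.8]
wrist_force: [-1.6, -0.0, 0.3]
opening: 0.0856
```

```bash
python3 - <<'E'
from h import *
o=get_obs(); print(o['time'],o['ee_pos'],o['tcp_rot'],o['wrist_force'])
cv2.imwrite("pics/w2.png",camera("wrist")[:,:,::-1])
E
```

```text
2.0333 [0.48987955 0.34103931 0.08423975] [ 1.79975102e+02  4.03311619e-02 -1.75820067e+02] [-1.56584056 -0.02435116  0.25637015]
```

View pics/w2.png

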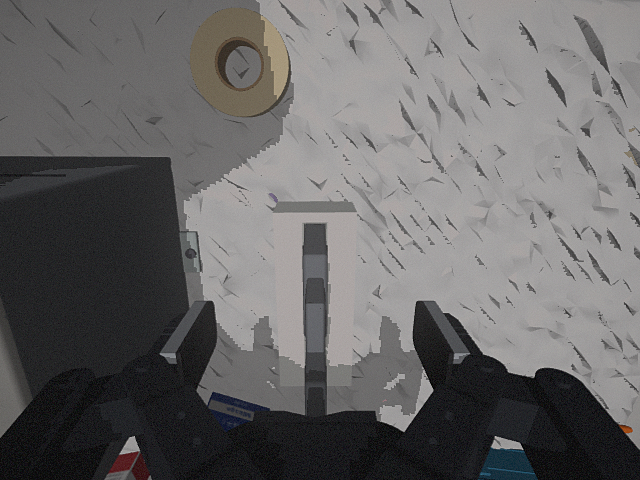

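Request:
play_rows:
  commands: "0 0 0 -1 0; 0 0 0 -1 0; 0 0 0 -1 0; 0 0 0 -1 0; 0 0 0 -1 0; 0 0 0 -1 0; 0 0 0 -1 0; 0 0 0 -1 0; 0 0 0 -1 0; 0 0 0 -1 0"
  force: 50

```text
time: 2.92
ee_pos: [0.4903, 0.3405, 0.0825]
tcp_rot: [180.0, 0.0, -175.9]
wrist_force: [0.1, -0.2, 1.9]
opening: 0.0068
```

Request:
play_rows:
  commands: "0 0 0 0 0; 0 0 0 0 0; 0 0 0 0 0; 0 0 0 0 0"

```text
time: 3.25
ee_pos: [0.4903, 0.3405, 0.0825]
tcp_rot: [180.0, 0.0, -175.9]
wrist_force: [0.4, -0.2, 4.0]
opening: 0.0067
```

```bash
python3 - <<'E'
from h import *
o=get_obs(); print(o['time'],o['ee_pos'],o['tcp_rot'],o['wrist_force'])
cv2.imwrite("pics/w3.png",camera("wrist")[:,:,::-1])
E
```

```text
3.25 [0.49030074 0.34047496 0.0824752 ] [ 1.79987934e+02  2.00905099e-02 -1.75878745e+02] [ 0.40915915 -0.15053215  3.97771624]
```

View pics/w3.png

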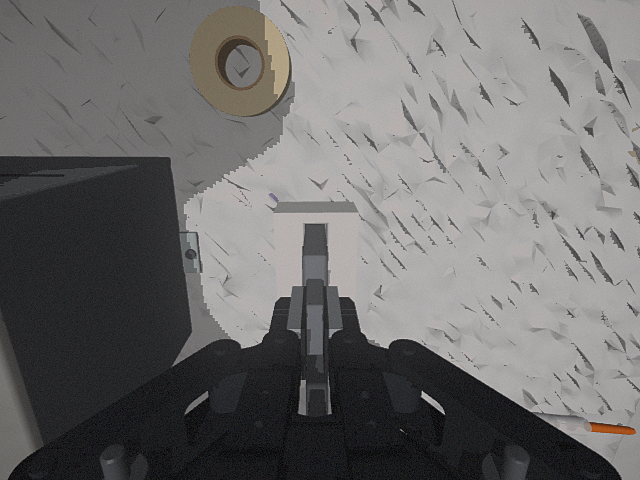

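Request:
play_rows:
  commands: "0 0 0 10 0; 0 0 0 25 0; 0 0 0 45 0; 0 0 0 70 0; 0 0 0 95 0; 0 0 0 120 0; 0 0 0 140 0; 0 0 0 155 0; 0 0 0 160 0; 0 0 0 160 0"

```text
time: 4.13
ee_pos: [0.4905, 0.3405, 0.2436]
tcp_rot: [180.0, 0.1, -175.9]
wrist_force: [-0.2, -0.1, -1.2]
opening: 0.0067
```

```bash
python3 - <<'E'
from h import *
o=get_obs(); print(o['time'],o['ee_pos'],o['tcp_rot'],o['wrist_force'],o['opening'])
cv2.imwrite("pics/w4.png",camera("wrist")[:,:,::-1])
cv2.imwrite("pics/s4.png",camera("side")[:,:,::-1])
E
```

```text
4.1333 [0.4904535  0.34054114 0.24364159] [ 1.79951857e+02  8.83608769e-02 -1.75882246e+02] [-0.20473832 -0.09013069 -1.17306334] 0.006747279541294635
```

View pics/w4.png

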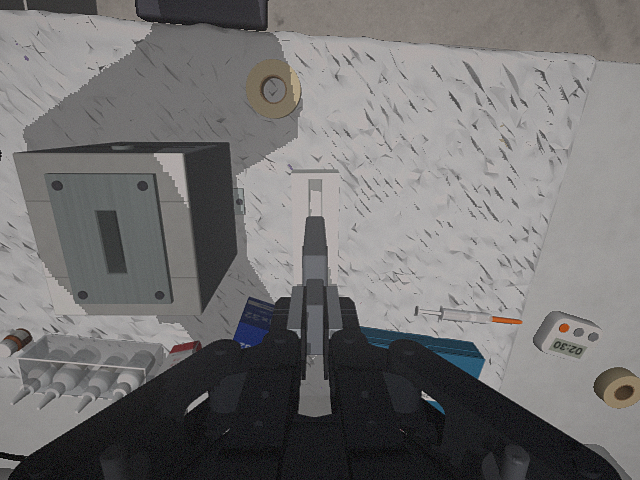

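View pics/s4.png

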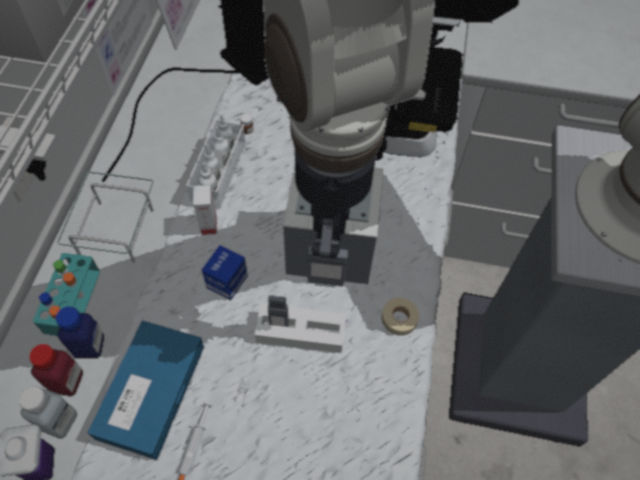

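Request:
play_rows:
  commands: "0 5 -20 5 0; 0 10 -50 8 0; 0 15 -80 8 0; 0 15 -100 8 0; 0 15 -110 8 0; 0 15 -110 8 0; 0 15 -110 8 0; 0 15 -110 8 0"

```text
time: 4.9
ee_pos: [0.505, 0.2312, 0.2497]
tcp_rot: [180.0, -0.0, -175.9]
wrist_force: [0.2, 0.1, -1.1]
opening: 0.0067
```

```bash
python3 - <<'E'
from h import *
o=get_obs(); print(o['time'],o['ee_pos'],o['tcp_rot'],o['wrist_force'],o['opening'])
im=camera("wrist")[:,:,::-1];cv2.imwrite("pics/w5.png",im)
np.save("p5.npy",np.r_[o['ee_pos'],o['tcp_rot']])
cv2.imwrite("pics/w5a.png",cv2.resize(im[100:420,180:420],None,fx=1.8,fy=1.8,interpolation=cv2.INTER_CUBIC))
E
```

```text
4.9 [0.50501653 0.23116653 0.24968907] [ 1.79996998e+02 -4.23743816e-02 -1.75852820e+02] [ 0.22205803  0.06049273 -1.08862019] 0.00670781423587188
```

View pics/w5.png

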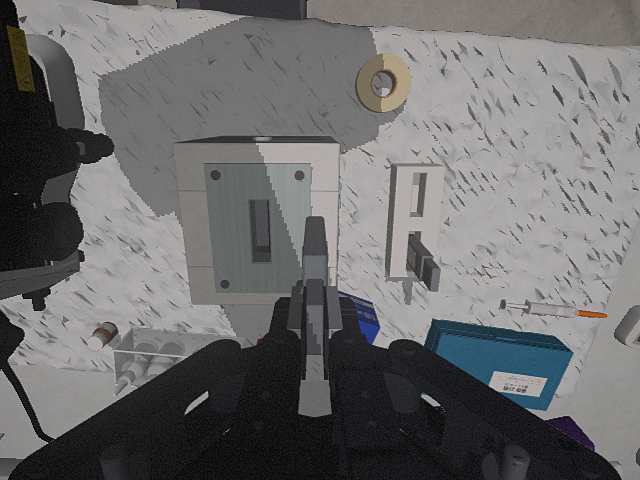

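```bash
python3 - <<'E'
import cv2
im=cv2.imread("pics/w5.png")
cv2.imwrite("pics/w5a.png",cv2.resize(im[185:285,200:345],None,fx=5.5,fy=5.5,interpolation=cv2.INTER_CUBIC))
E
```

```text
(no output)
```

View pics/w5a.png

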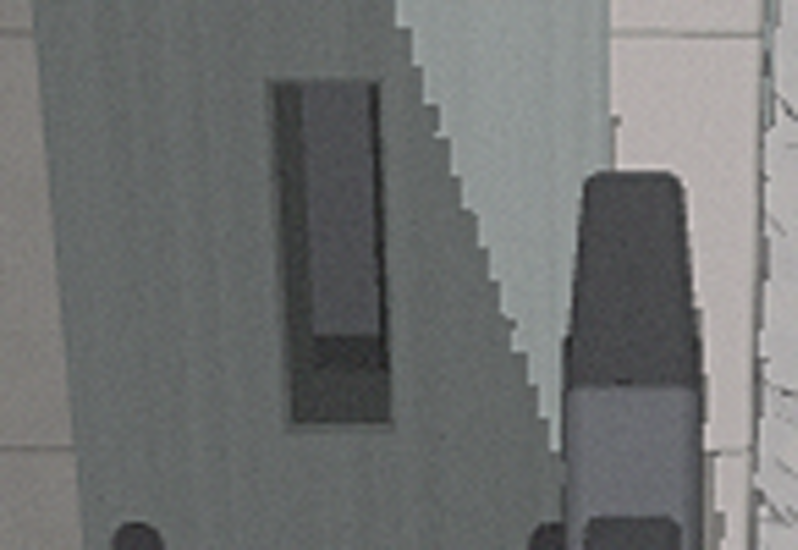

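```bash
python3 - <<'E'
from h import *
np.set_printoptions(precision=4,suppress=True)
p=np.load("p5.npy"); P=(p[:3],p[3:])
f=lambda a:(np.float64(a)+.5)/5.5-.5+[200,185]
S=onz("wrist",f([(267,79),(380,77),(396,429),(286,432)]),.145,P);print(S,S.mean(0),np.linalg.norm(np.diff(S,axis=0),axis=1))
e=(S[3]+S[2]-S[0]-S[1]);print(np.degrees(np.arctan2(e[1],e[0])))
F=onz("wrist",f([(584,172),(684,172)]),.1732,P);print("foot",F,F.mean(0))
F2=onz("wrist",f([(566,386),(698,386)]),.2452,P);print("shoulder",F2,F2.mean(0))
y=np.radians(4.15)
print("centre foot",F.mean(0)+.023*np.r_[np.cos(y),np.sin(y),0],"sh",F2.mean(0)+.023*np.r_[np.cos(y),np.sin(y),0])
E
```

```text
[[0.4801 0.1809 0.145 ]
 [0.4788 0.1958 0.145 ]
 [0.5291 0.1996 0.145 ]
 [0.5307 0.1841 0.145 ]] [0.5047 0.1901 0.145 ] [0.015  0.0505 0.0155]
3.970344807854144
foot [[0.4823 0.2239 0.1732]
 [0.4814 0.2358 0.1732]] [0.4819 0.2298 0.1732]
shoulder [[0.4814 0.224  0.2452]
 [0.4806 0.235  0.2452]] [0.481  0.2295 0.2452]
centre foot [0.5048 0.2315 0.1732] sh [0.504  0.2312 0.2452]
```

Request:
play_rows:
  commands: "0 0 -15 0 0; 0 0 -30 0 0; 0 0 -41 0 0; 0 0 -41 0 0; 0 0 -41 -10 0; 0 0 -41 -20 0; 0 0 -41 -23 0; 0 0 -41 -23 0; 0 0 -41 -23 0; 0 0 -41 -23 0"

```text
time: 5.78
ee_pos: [0.5052, 0.1897, 0.2274]
tcp_rot: [180.0, 0.0, -175.9]
wrist_force: [-0.2, 0.1, -0.8]
opening: 0.0065
```

```bash
python3 - <<'E'
from h import *
o=get_obs(); print(o['time'],o['ee_pos'],o['tcp_rot'],o['wrist_force'],o['torque'])
im=camera("wrist")[:,:,::-1];cv2.imwrite("pics/w6.png",cv2.resize(im[150:310,240:400],None,fx=3.6,fy=3.6,interpolation=cv2.INTER_CUBIC))
np.save("p6.npy",np.r_[o['ee_pos'],o['tcp_rot']])
E
```

```text
5.7833 [0.50515468 0.18968487 0.22737596] [ 1.79996585e+02  3.72253583e-03 -1.75856005e+02] [-0.17901489  0.056096   -0.84246501] [-7.01073878e-03  2.04930945e-05  1.53907342e-02]
```

View pics/w6.png

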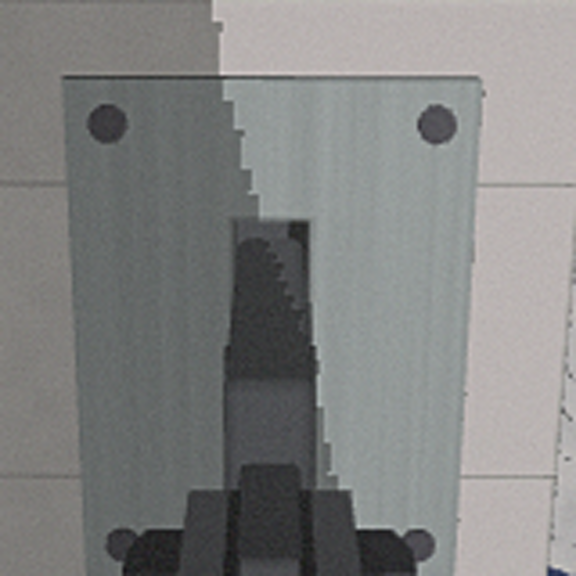

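Request:
play_rows:
  commands: "0 0 0 -2 0; 0 0 0 -4 0; 0 0 0 -6 0; 0 0 0 -8 0; 0 0 0 -8 0; 0 0 0 -8 0"

```text
time: 6.33
ee_pos: [0.5051, 0.1893, 0.2191]
tcp_rot: [-180.0, -0.0, -175.9]
wrist_force: [0.1, 1.0, -0.8]
opening: 0.007
```

Request:
play_rows:
  commands: "0 0 0 -2 0; 0 0 0 -4 0; 0 0 0 -4 0; 0 0 0 -4 0"

```text
time: 6.67
ee_pos: [0.5051, 0.1894, 0.2151]
tcp_rot: [-180.0, -0.0, -175.9]
wrist_force: [0.3, 0.2, -1.0]
opening: 0.0069
```

Request:
play_rows:
  commands: "0 0 0 -2 0; 0 0 0 -4 0; 0 0 0 -4 0; 0 0 0 -4 0"

```text
time: 7.0
ee_pos: [0.5051, 0.1893, 0.2111]
tcp_rot: [-180.0, -0.0, -175.9]
wrist_force: [0.6, -0.2, -0.7]
opening: 0.007
```

Request:
play_rows:
  commands: "0 0 0 -2 0; 0 0 0 -4 0; 0 0 0 -4 0; 0 0 0 -4 0"

```text
time: 7.33
ee_pos: [0.5053, 0.1892, 0.2074]
tcp_rot: [-180.0, 0.0, -175.9]
wrist_force: [0.6, -2.7, 1.6]
opening: 0.0067
```

Request:
play_rows:
  commands: "0 0 0 -2 0; 0 0 0 -4 0; 0 0 0 -6 0; 0 0 0 -6 0; 0 0 0 -6 0"

```text
time: 7.75
ee_pos: [0.5057, 0.1893, 0.2024]
tcp_rot: [180.0, 0.1, -175.9]
wrist_force: [1.0, -2.4, 7.4]
opening: 0.0067
```

Request:
play_rows:
  commands: "0 0 0 -2 0; 0 0 0 -4 0; 0 0 0 -6 0; 0 0 0 -8 0; 0 0 0 -8 0; 0 0 0 -8 0"

```text
time: 8.25
ee_pos: [0.5057, 0.1893, 0.1941]
tcp_rot: [-180.0, 0.1, -175.9]
wrist_force: [1.1, -2.7, 5.4]
opening: 0.0069
```

Request:
play_rows:
  commands: "0 0 0 -3 0; 0 0 0 -6 0; 0 0 0 -9 0; 0 0 0 -12 0; 0 0 0 -15 0; 0 0 0 -18 0; 0 0 0 -20 0; 0 0 0 -20 0; 0 0 0 -20 0"

```text
time: 9.0
ee_pos: [0.5057, 0.1892, 0.1739]
tcp_rot: [-180.0, 0.1, -175.9]
wrist_force: [1.1, -3.5, 5.3]
opening: 0.0074
```

Request:
play_rows:
  commands: "0 0 0 -3 0; 0 0 0 -6 0; 0 0 0 -9 0; 0 0 0 -12 0; 0 0 0 -15 0; 0 0 0 -18 0; 0 0 0 -20 0; 0 0 0 -20 0; 0 0 0 -20 0"

```text
time: 9.75
ee_pos: [0.5054, 0.1891, 0.1535]
tcp_rot: [-180.0, 0.0, -175.9]
wrist_force: [2.0, -4.4, 4.2]
opening: 0.0072
```

```bash
python3 - <<'E'
from h import *
o=get_obs(); print(o['time'],o['ee_pos'],o['tcp_rot'],o['wrist_force'],o['torque'])
im=camera("wrist")[:,:,::-1];cv2.imwrite("pics/w7.png",im)
E
```

```text
9.75 [0.5054187  0.18907627 0.15352415] [-1.79964952e+02  4.02129801e-02 -1.75896406e+02] [ 1.97371644 -4.39431529  4.22989637] [-1.00669032 -0.33646148 -0.10196712]
```

View pics/w7.png

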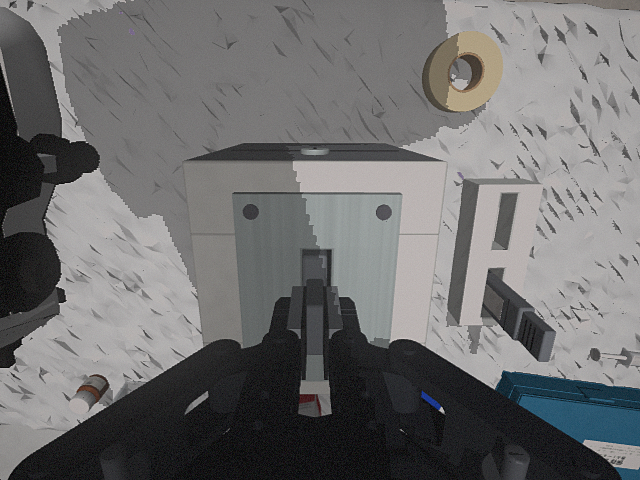

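Request:
play_rows:
  commands: "0 0 0 -2 0; 0 0 0 -2 0; 0.4 0 0 -2 0; 0.4 0 0 -2 0; 0.4 0 0 -2 0; 0.4 0 0 -2 0; 0.4 0 0 -2 0; 0.4 0 0 -2 0"

```text
time: 10.47
ee_pos: [0.5051, 0.1895, 0.1511]
tcp_rot: [180.0, -0.0, -175.9]
wrist_force: [-1.0, 0.5, -0.4]
opening: 0.0345
```

Request:
play_rows:
  commands: "0.4 0 0 10 0; 0.4 0 0 25 0; 0.4 0 0 45 0; 0.4 0 0 60 0; 0.4 0 0 70 0; 0.4 0 0 70 0; 0.4 0 0 70 0"

```text
time: 11.05
ee_pos: [0.5054, 0.1895, 0.2216]
tcp_rot: [180.0, 0.0, -175.9]
wrist_force: [0.7, -0.6, -0.5]
opening: 0.0341
```

```bash
python3 - <<'E'
from h import *
o=get_obs(); print(o['time'],o['ee_pos'],o['tcp_rot'],o['wrist_force'],o['torque'],o['opening'])
im=camera("wrist")[:,:,::-1];cv2.imwrite("pics/w8.png",im)
np.save("p8.npy",np.r_[o['ee_pos'],o['tcp_rot']])
E
```

```text
11.05 [0.50544205 0.18947806 0.22156124] [ 1.79984772e+02  4.51944563e-02 -1.75879784e+02] [ 0.74492227 -0.55216273 -0.52704879] [-0.00858619  0.03115357 -0.00606039] 0.034082612525681386
```

View pics/w8.png

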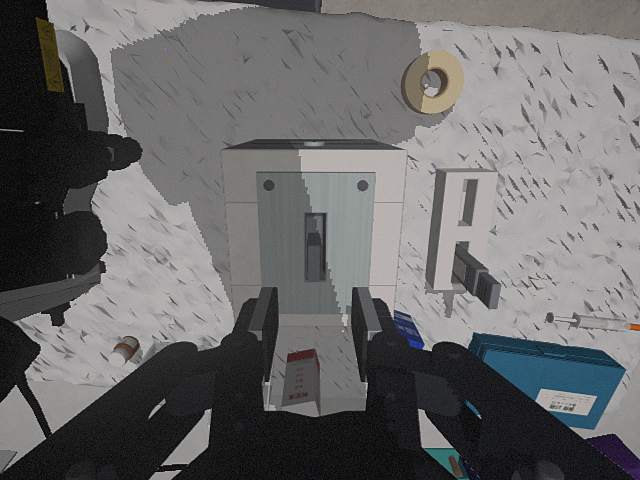

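```bash
python3 - <<'E'
from h import *
im=cv2.imread("pics/w8.png");cv2.imwrite("pics/w8a.png",cv2.resize(im[195:300,270:360],None,fx=5.5,fy=5.5,interpolation=cv2.INTER_CUBIC))
E
```

```text
(no output)
```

View pics/w8a.png

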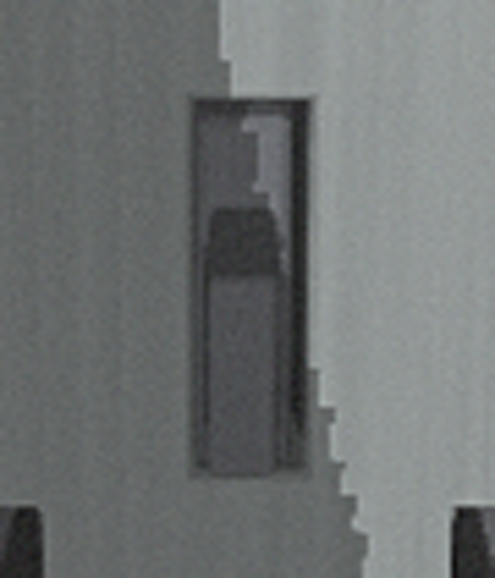

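```bash
python3 - <<'E'
from h import *
np.set_printoptions(precision=4,suppress=True)
p=np.load("p8.npy"); P=(p[:3],p[3:])
f=lambda a:(np.float64(a)+.5)/5.5-.5+[270,195]
for z in(.165,.17,.173):
  S=onz("wrist",f([(209,278),(276,275),(276,472),(208,474)]),z,P);print(z,S.mean(0),np.linalg.norm(np.diff(S,axis=0),axis=1))
S=onz("wrist",f([(190,97),(315,97),(313,477),(188,479)]),.145,P);print(S.mean(0))
E
```

```text
0.165 [0.5075 0.1892 0.165 ] [0.0075 0.0242 0.0079]
0.17 [0.5054 0.189  0.17  ] [0.0073 0.0236 0.0077]
0.173 [0.5041 0.1889 0.173 ] [0.0072 0.0232 0.0075]
[0.5049 0.1901 0.145 ]
```

Request:
play_rows:
  commands: "0 0 -1 0 0; 0 0 -1 -10 0; 0 0 -1 -20 0; 0 0 -1 -30 0; 0 0 -1 -38 0; 0 0 -1 -40 0; 0 0 -1 -40 0; 0 0 -1 -40 0"

```text
time: 11.77
ee_pos: [0.5051, 0.1884, 0.1813]
tcp_rot: [-180.0, -0.0, -175.9]
wrist_force: [0.1, -0.4, 0.3]
opening: 0.0002
```

Request:
play_rows:
  commands: "0 0 0 -2 0; 0 0 0 -4 0; 0 0 0 -6 0; 0 0 0 -8 0; 0 0 0 -10 0; 0 0 0 -10 0"

```text
time: 12.27
ee_pos: [0.5055, 0.1885, 0.1719]
tcp_rot: [180.0, 0.1, -175.9]
wrist_force: [-0.1, -0.4, 3.1]
opening: 0.0003
```

Contact with the tab; continuing slowly.

Request:
play_rows:
  commands: "0 0 0 -2 0; 0 0 0 -4 0; 0 0 0 -6 0; 0 0 0 -6 0"

```text
time: 12.6
ee_pos: [0.5058, 0.1885, 0.1665]
tcp_rot: [180.0, 0.1, -175.9]
wrist_force: [0.7, -0.1, 6.8]
opening: -0.0003
```

Request:
play_rows:
  commands: "0 0 0 -2 0; 0 0 0 -4 0; 0 0 0 -6 0; 0 0 0 -8 0; 0 0 0 -8 0; 0 0 0 -8 0"

```text
time: 13.1
ee_pos: [0.5059, 0.1885, 0.1585]
tcp_rot: [180.0, 0.2, -175.9]
wrist_force: [0.7, -0.8, 6.4]
opening: -0.0001
```

Request:
play_rows:
  commands: "0 0 0 -2 0; 0 0 0 -4 0; 0 0 0 -5 0; 0 0 0 -6 0; 0 0 0 -6 0"

```text
time: 13.52
ee_pos: [0.5056, 0.1885, 0.1521]
tcp_rot: [180.0, 0.1, -175.9]
wrist_force: [0.2, 0.1, 0.4]
opening: 0.0002
```

Request:
play_rows:
  commands: "0 0 0 -1 0; 0 0 0 -2 0; 0 0 0 -3 0; 0 0 0 -3 0"

```text
time: 13.85
ee_pos: [0.505, 0.1883, 0.1477]
tcp_rot: [-180.0, -0.1, -175.9]
wrist_force: [-0.3, -0.2, -0.8]
opening: -0.0
```

```bash
python3 - <<'E'
from h import *
o=get_obs(); print(o['time'],o['ee_pos'],o['wrist_force'])
im=camera("wrist")[:,:,::-1];cv2.imwrite("pics/w9.png",im)
E
```

```text
13.85 [0.50496084 0.18832612 0.1476659 ] [-0.34658324 -0.2087394  -0.79735645]
```

View pics/w9.png

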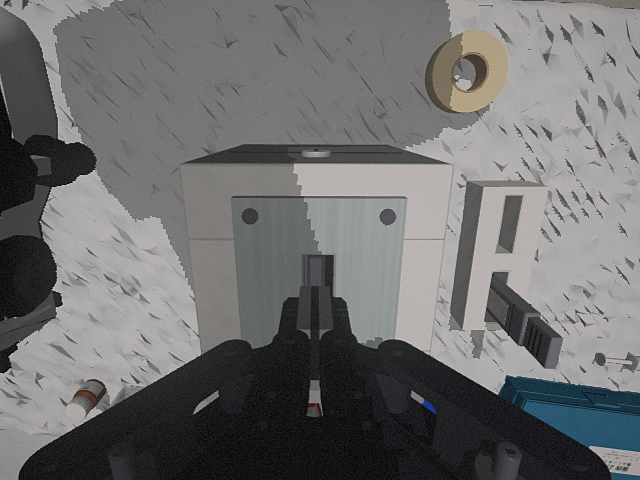

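Force vanished at 0.152 m, so it should have dropped. Retreating to look.

Request:
play_rows:
  commands: "0 0 0 20 0; 0 0 0 50 0; 0 0 0 85 0; 0 0 0 100 0; 0 -20 0 100 0; 0 -40 0 100 0; 0 -40 0 100 0; 0 -40 0 100 0; 0 -40 0 100 0; 0 -40 0 100 0"

```text
time: 14.73
ee_pos: [0.4657, 0.1884, 0.2479]
tcp_rot: [-180.0, -0.0, -175.9]
wrist_force: [0.1, 0.8, -0.6]
opening: 0.0
```

```bash
python3 - <<'E'
from h import *
o=get_obs(); print(o['time'],o['ee_pos'],o['wrist_force'])
im=camera("wrist")[:,:,::-1];cv2.imwrite("pics/w10.png",im)
cv2.imwrite("pics/w10a.png",cv2.resize(im[180:330,240:390],None,fx=4,fy=4,interpolation=cv2.INTER_CUBIC))
E
```

```text
14.7333 [0.46567172 0.18837813 0.24792512] [ 0.14711551  0.81595155 -0.58667668]
```

View pics/w10.png

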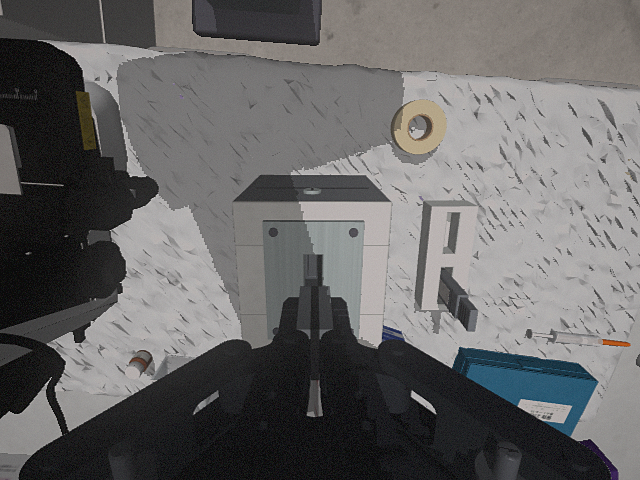

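View pics/w10a.png

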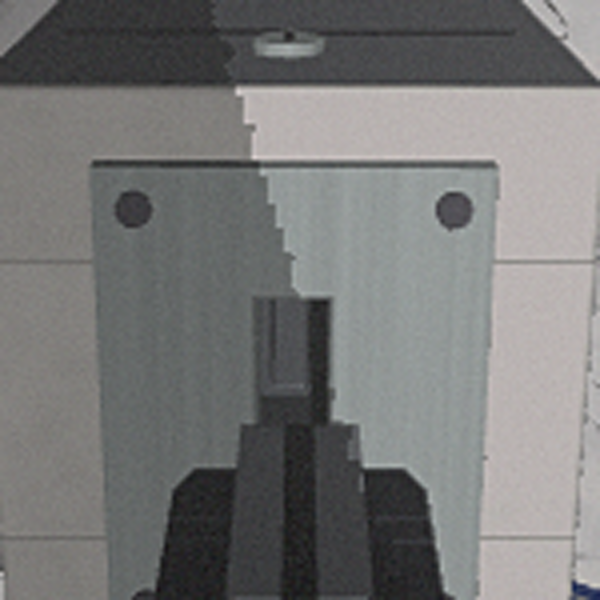

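Request:
play_rows:
  commands: "0 -20 30 20 0; 0 -40 65 30 0; 0 -60 100 30 0; 0 -80 135 30 0; 0 -100 160 30 0; 0 -110 180 30 0; 0 -110 180 30 0; 0 -110 180 30 0"

```text
time: 15.45
ee_pos: [0.3549, 0.3693, 0.2777]
tcp_rot: [-180.0, -0.0, -175.8]
wrist_force: [0.1, 0.2, 0.7]
opening: 0.0003
```

```bash
python3 - <<'E'
from h import *
o=get_obs(); print(o['time'],o['ee_pos'],o['wrist_force'])
im=camera("wrist")[:,:,::-1];cv2.imwrite("pics/w11.png",im)
im=camera("top")[:,:,::-1];cv2.imwrite("pics/t11.png",im)
a=cv2.resize(im[185:305,250:440],None,fx=4,fy=4,interpolation=cv2.INTER_CUBIC)
cv2.imwrite("pics/t11a.png",cv2.convertScaleAbs(a,alpha=1.6))
E
```

```text
15.45 [0.35489848 0.36931036 0.27767408] [0.13408497 0.15371419 0.69483559]
```

View pics/t11a.png

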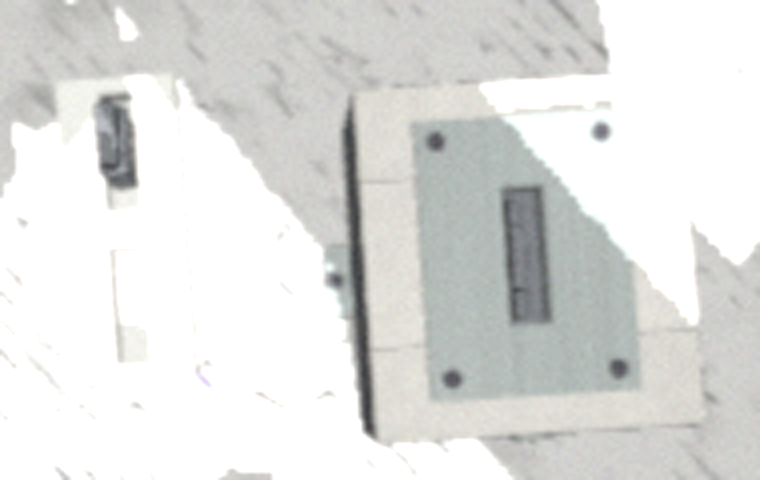

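View pics/w11.png

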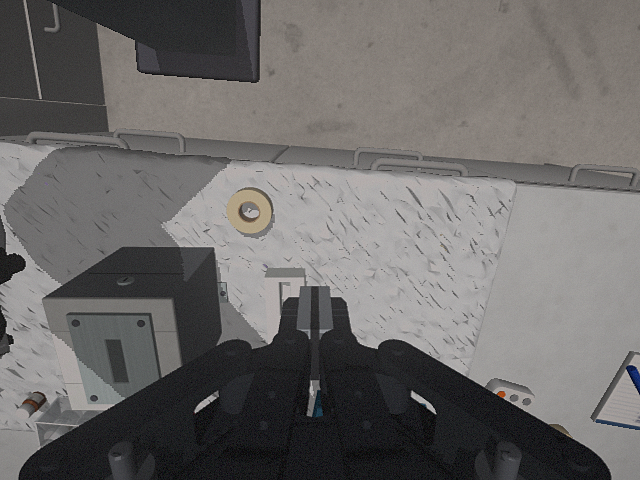

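Request:
play_rows:
  commands: "0 30 -20 0 0; 0 60 -40 0 0; 0 90 -60 0 0; 0 120 -80 0 0; 0 150 -110 0 0; 0 180 -140 0 0; 0 205 -160 0 0; 0 220 -165 -20 0; 0 220 -165 -20 0; 0 220 -165 -20 0"

```text
time: 16.38
ee_pos: [0.5756, 0.2014, 0.2568]
tcp_rot: [-180.0, -0.2, -176.1]
wrist_force: [-0.9, 0.2, 1.3]
opening: -0.0003
```

```bash
python3 - <<'E'
from h import *
o=get_obs(); print(o['time'],o['ee_pos'],o['wrist_force'])
np.save("p12.npy",np.r_[o['ee_pos'],o['tcp_rot']])
im=camera("wrist")[:,:,::-1];cv2.imwrite("pics/w12.png",im)
P=(o['ee_pos'],o['tcp_rot'])
a=cv2.resize(im[60:240,220:400],None,fx=3.3,fy=3.3,interpolation=cv2.INTER_CUBIC)
cv2.imwrite("pics/w12a.png",cv2.convertScaleAbs(a,alpha=1.6))
E
```

```text
16.3833 [0.57558807 0.20136359 0.25676379] [-0.8783199   0.22581149  1.32083529]
```

View pics/w12.png

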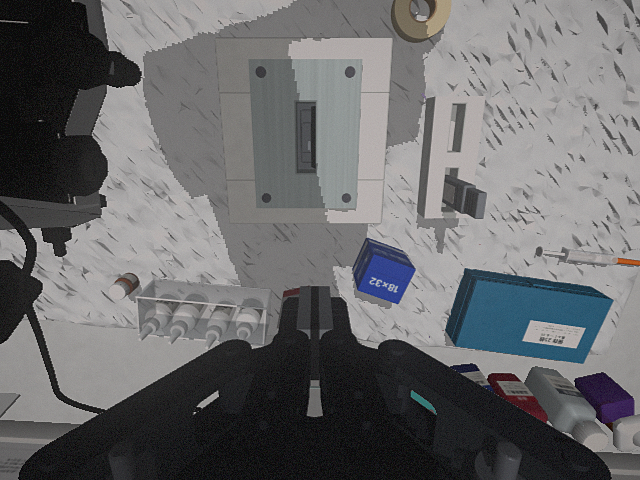

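View pics/w12a.png

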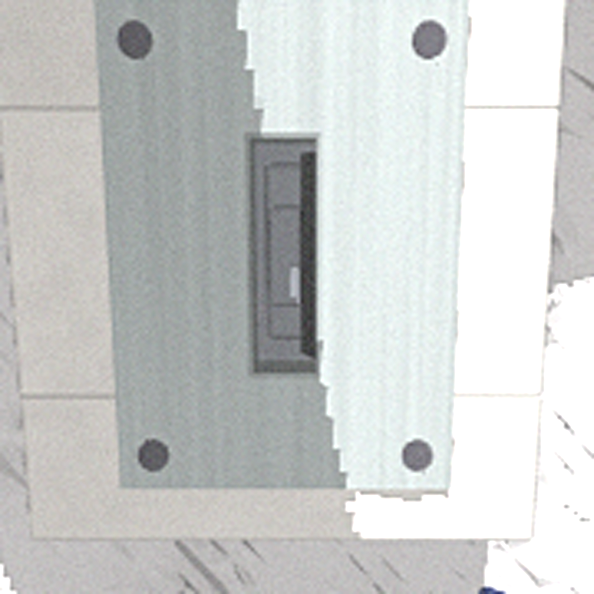

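Request:
play_rows:
  commands: "0 0 0 0 0; 0 0 0 0 0; 0 0 0 0 0; 0 0 0 0 0; 0 0 0 0 0; 0 0 0 0 0; 0 0 0 0 0; 0 0 0 0 0; 0 0 0 0 0; 0 0 0 0 0"

```text
time: 17.27
ee_pos: [0.5752, 0.2034, 0.2582]
tcp_rot: [-180.0, -0.0, -175.9]
wrist_force: [0.0, -0.1, 0.3]
opening: 0.0002
```

```bash
python3 - <<'E'
from h import *
np.set_printoptions(precision=4,suppress=True)
o=get_obs(); P=(o['ee_pos'],o['tcp_rot']); print(o['time'],P,o['wrist_force'])
im=camera("wrist")[:,:,::-1]
a=cv2.resize(im[60:240,220:400],None,fx=3.3,fy=3.3,interpolation=cv2.INTER_CUBIC)
cv2.imwrite("pics/w13a.png",cv2.convertScaleAbs(a,alpha=1.6))
E
```

```text
17.2667 (array([0.5752, 0.2034, 0.2582]), array([-179.9983,   -0.0062, -175.8815])) [ 0.0372 -0.107   0.2981]
```

View pics/w13a.png

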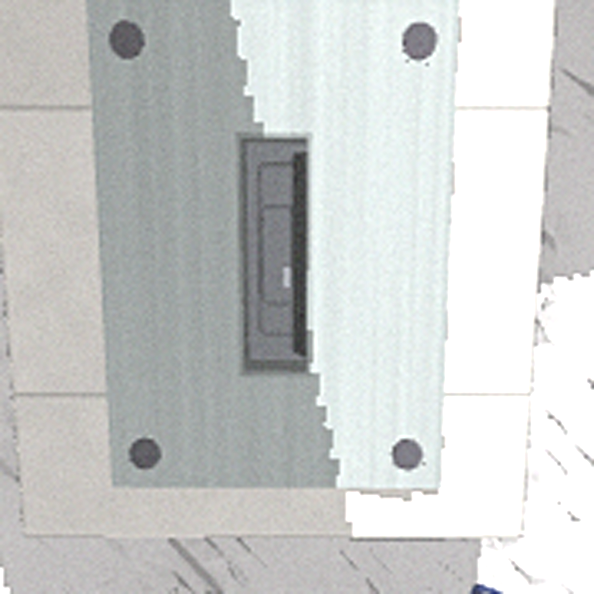

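The picture is unchanged apart from a small arm shift. The case stands on the box floor below the flap. The tab is about 98 px for 24 mm, which puts its top near z = 0.10 m.

```bash
python3 -c "
from workcell import *
print(job_done())"
```

```text
the job is handed in; nothing more can be done
None
```

The wide case is inside the drop box, and I handed the job in at about 17 s; the hand-in gives no verdict.

- **What I did:** I gripped the wide case by its tab and located the slot with the wrist camera. I lowered the case in, then let go with its shoulder just above the plate. With the fingers shut, I pushed on the tab's end until the resistance vanished at a TCP height of about 0.152 m.
- **Forces:** the wrist force stayed below about 8 N in every reading taken at the end of a move.
- **Last checks:** two wrist pictures about 0.9 s apart show the case standing still on the box floor. The sizes seen put the tab's end at about 0.10 m and the shoulder at about 0.08 to 0.09 m, against 0.104 m and 0.078 m if it stands on the floor. The arm was clear with no contact force. The narrow case, tape roll and carton look unmoved in the pictures, though I did not measure their positions.
- **Disagreements:** the first slot estimates from the three cameras differed by 2 to 3 mm. I went by the wrist camera, which saw the case foot and the slot together, and the case entered without trouble.

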